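Stack two plates in the drilling jig and lock its end stop

TASK

Get the two plates ready for drilling as one pack: take the blue-marked plate out of its yellow-sided cradle and lay it squarely on top of the plain steel plate in the green jig, edges flush all round. Loosen the red clamp knob, slide the end stop up so that both plates are held snugly between it and the fixed fence, and turn the knob clockwise until the stop is tightly locked again. Leave the other things on the bench where they are.

Things in the scene. Friction and masses are not known exactly. Their poses are not given: they have to be found in the camera images.
- jig: drilling jig, fixed: green bed 120 mm (its x) by 200 mm (its y, -115 to +85 mm), 20 mm high; origin on the bench, z up. The plates lie on the bed, their 64 mm length along jig y, between the fixed fence (+y end) and the sliding stop (-y end); front and back (+-x) are open. Fence and stop are at most 86 mm apart, so fingers do not fit beside a plate's ends there
- fence_face (a point): foot of the fixed fence's inner face (jig x 0, y +60 mm, bed height); axes as the jig. The fence is 80 mm wide, 16 mm thick and stands 42 mm above the bed
- stop_face (a point): middle of the sliding stop's face, 20 mm above the bed; axes as the jig (+y to the fence). Aluminium stop: face plate 60 mm wide, 12 mm thick, 42 mm tall above the bed; behind it (-y) a lower block, 26 mm tall, carries the knob, whose axis is 38 mm behind the face. Once loosened the stop can be dragged by the knob
- stop (a joint): travel of the sliding stop in m: 0 = farthest from the fence (86 mm between them), grows towards the fence (up to 0.030); 0.022 when it holds 64 mm plates against the fence. It cannot be moved while the knob is tight; when free it slides with about 2 N
- knob_grip (a point): point on the axis of the clamp knob on the stop, in the middle of its red wing, 70 mm above the bench: the wing is a bar 48 mm long (this point's x), 12 mm wide (its y), 22 mm tall (from 58 to 80 mm above the bench); under it a black hub 32 mm across
- knob (a joint): turn of the clamp knob in rad, growing clockwise seen from above: below 1.3 the stop slides freely, it begins to bite at 1.4, is tight from 1.8 on, and ends at 2.3. It starts tight and needs up to about 0.3 N m
- plain_plate: plain steel plate lying loose on the jig's bed, not yet against the fence: 44 mm (its x) by 64 mm (its y) by 10 mm, 0.2 kg; origin at the centre of its underside, z up
- blue_plate: blue plate with two white cross marks on top, same size: 44 mm (its x) by 64 mm (its y) by 10 mm, 0.2 kg; origin at the centre of its underside, z up. It starts lying in the cradle
- cradle: fixed cradle of the blue plate: black block 62 x 64 mm, 20 mm high, on which the plate lies; yellow walls along both long sides (+-x), 45 mm above the bench, 50 mm apart inside. Its ends (+-y) are open and level with the plate's ends, so there the plate can only be gripped end to end (64 mm). Origin at the centre of its underside, z up
- mat: black rubber mat, fixed, 120 x 120 x 4 mm, kept clear: a place to set the plate down and take it again across its 44 mm width. Origin at the centre of its underside
- spray_yellow: yellow spray can, 54 mm across, 170 mm tall, standing; origin at the centre of its underside
- spray_blue: blue spray can, 54 mm across, 170 mm tall, standing; origin at the centre of its underside
- hammer: hammer lying behind the jig, wooden handle; a bystander; origin near its middle on the bench
- screwdriver: screwdriver with orange handle lying to the right of the jig; a bystander; origin near its middle on the bench
- wrench: steel wrench lying to the right of the jig; a bystander; origin near its middle on the bench
- rusty_bar: rust-brown flat bar, 120 x 30 x 12 mm, lying on the bench; a bystander; origin at the centre of its underside
- bolt_tray: red open tray, 130 x 170 x 50 mm; a bystander; origin at the centre of its underside
Not all that is in view belongs to the job. There is more than one size of the blue_plate; the job needs the larger.

How it is judged:
On the way:
1. the clamp knob is loosened (turned back below 1.4 rad) so that the stop slides freely (value of joint knob below 1.4 rad), for 0.1 s.
At the end, for the whole second after the job is handed in: Blue plate flat on the plain plate, flush within 3.5 mm across and 2.5 mm along, square to 0.07 rad; both on the bed, ends within 2.5 mm of the fence; stop within 2.5 mm of them (joint over 0.0195 m), knob over 1.8 rad; all released and at rest (x of blue_plate in the frame of plain_plate between -0.0035 and 0.0035 m and y of blue_plate in the frame of plain_plate between -0.0025 and 0.0025 m and z of blue_plate in the frame of plain_plate between 0.0085 and 0.0115 m and angle between the x axis of blue_plate and the x axis of plain_plate, either way round below 0.07 rad and angle between blue_plate's own z axis and vertical below 0.05 rad and y of each of blue_plate, plain_plate in the frame of fence_face above -0.0345 m and x of plain_plate in the frame of fence_face between -0.018 and 0.018 m and z of plain_plate in the frame of jig between 0.0185 and 0.0215 m and value of joint stop above 0.0195 m and value of joint knob above 1.8 rad and linear speed of each of blue_plate, plain_plate below 0.01 m/s); the robot touches nothing.
It fails at once if a spray can, tool, bar or tray on the bench is pushed more than 30 mm away (distance of any of spray_yellow, spray_blue, hammer, screwdriver, wrench, rusty_bar, bolt_tray from where it was at the start of the episode above 0.03 m).
It also fails if it takes over 56 s, if anything falls off the work surface, if the arm or the gripper's body presses on something with over 40 N, if the wrist force passes 120 N, or if a joint passes its speed limit or range.

ROBOT

A 6-joint arm with a two-finger parallel gripper is mounted at the origin on the work surface. World frame = base frame: x ahead of the robot, y to its left, z up, the work surface at z = 0. Lengths are in m, angles in rad, forces in N, time in s.
With the tool pointing down it reaches from about 0.4 to 0.825 m from the base axis. Payload 7 kg.
Tool frame: the origin (TCP) lies on the centre line of the jaws, within the pads' length; the fingertips stand 22 mm ahead of it and the grasp point (between the pads) lies 3 mm ahead of it; z points along the fingers, y is the line along which they close (so a half turn about z gives the same grasp; the last joint's range is limited). The gripper opens to 88 mm and grips with 3 to 60 N. Pads are 19 mm wide; open, the fingers measure 130 mm over their backs; the gripper's body (78 mm by 193 mm) begins 47 mm behind the grasp point.
Start: joints at [-0.95, 0.359, 0.012, 0, -1.224, -0.288], TCP at [0.22, -0.638, 0.249] pointing down, gripper open.
Joint ranges: [-3.07, 3.07], [-1.43, 2.12], [-1.02, 1.25], [-3.03, 1.67], [-3.05, -0], [-3.03, 3.03]. Speed limits (rad/s): [2.39, 2.39, 3.01, 3.14, 3.14, 3.14].

INTERFACE

Orientations are given as [roll, pitch, yaw] about the fixed x, y, z axes, in that order (R = Rz(yaw) Ry(pitch) Rx(roll)).
In Python, from station import arm gives the robot as it stands.
- The arm moves only by the tool arm_command, never from a script. Its argument "series" is one flat list of numbers, 7 for each row, row after row: the turn, a rotation vector about the tool's x, y, z each as a share of 90 degrees, from -1 to 1, then the shift along the tool's x, y, z each as a share of 0.1 m, from -1 to 1, then the opening, from 0 (shut) to 1 (fully open). A call has 1 to 8 rows; each row is the pose to reach, as a shift and turn from the pose commanded when the call began, along the tool's axes at that moment; what a row does not reach only later rows make up. A row lasts 1/8 s, in which the tool goes at most 62.5 mm and 10.7 degrees, less where a joint would pass 70% of its speed; a pose out of reach is approached as far as the arm can. A call with a number of a shift or a turn outside -1 to 1 is refused whole. A call with a gripper value outside its range is refused whole. The fingers move at their own pace and stop on an object; "force" is the grip in N (left out, the last holds). Time passes only in rows, so rows that repeat a pose let the fingers close. It gives the time, the measured TCP pose, the force, the opening and the grip force at its end, in the units of the state.
- arm.get_state(): the state, without advancing time (a new reading comes with each control period).
- arm.grab_frame(name): name is "scene" or "top" or "wrist"; returns the picture (400x640x3 uint8, blue, green, red); there is no depth.
- arm.camera_model(name): a dict with "fovy" (degrees; the focal length in pixels is half the picture's height over the tangent of half this angle, whatever the lens; pixels are square), "cx", "cy" (the principal point, pixels), "pose" (4x4, takes a point from camera to world coordinates). Camera axes: x right, y down, z forward; pixel columns grow to the right and rows downward; lengths in m; the calibration is good to about 2 mm. A picture is of the moment at which its call begins: read the wrist's pose just before it. camera_model takes no time and is no camera call; for the wrist camera it gives the pose at the moment of the call.
- arm.job_done(): hands the job in; it is judged then, once.
The state is a dict: "t": time; "q": joint angles; "qd": joint speeds; "joint_efforts": joint torques, N m; "eef_pos": TCP position; "ee_rot": TCP orientation; "force": force on the tool from outside, world axes, zero at the start; "moment": the same for the moment, N m; "width": finger opening in m; "gripper_force": force on a finger pad.
Only numpy, scipy, OpenCV 4.12 (cv2) and the standard library are available. Lean on these libraries where they do the work, as an engineer would, in place of code of your own. Each camera call takes 0.05 s, during which the arm holds its last target. There are 200 camera calls.

## Working session

There is one attempt and no reset: what is moved stays moved. The work goes in short steps, Python scripts to look and compute and a tool call to move; the robot and the scene stay as the last step left them, time stands still between calls to the robot, and variables do not carry over. Pictures are saved under pics/ and viewed, at most 10 in all, crops included, and the job is handed in when it is done.

Besides the shell and the picture viewer there is one more tool, called after "Request:" by a JSON object that holds its "fn" and its "kwargs". arm_command: Moves the arm, as the interface text tells. Its arguments: {"type":"object","properties":{"series":{"type":"array"},"force":{"type":"number"}},"required":["series"]}

```bash
mkdir -p pics
python3 - <<'E'
from station import arm
import cv2,numpy as np
for n in("top","scene"):
    m=arm.camera_model(n);print(n,m["fovy"],m["cx"],m["cy"],np.round(m["pose"],4).tolist(),{k:v for k,v in m.items() if k not in("pose","fovy","cx","cy")})
    cv2.imwrite(f"pics/{n}0.png",arm.grab_frame(n))
s=arm.get_state();print(s)
E
```

```text
top 46.10980469886116 310.615431057653 197.55994161531996 [[-0.0144, -0.991, 0.1329, 0.3972], [-0.9997, 0.0119, -0.0198, -0.0079], [0.018, -0.1332, -0.9909, 1.3378], [0.0, 0.0, 0.0, 1.0]] {}
scene 47.21543808333046 324.6444876538535 207.2337038759971 [[-0.8721, 0.3463, -0.3456, 0.9599], [0.489, 0.6384, -0.5944, 0.6564], [0.0147, -0.6874, -0.7261, 0.8987], [0.0, 0.0, 0.0, 1.0]] {}
{'t': 0.1, 'q': array([-9.49877547e-01,  3.59290310e-01,  1.11345456e-02, -3.26986150e-04,
       -1.22409108e+00, -2.88102131e-01]), 'qd': array([ 0.00227398, -0.00230864, -0.00063375,  0.00140522,  0.00090906,
       -0.00027082]), 'joint_efforts': array([-9.79486613e-04, -5.84163272e+01,  2.93751347e+01,  7.01542094e+00,
        1.02293550e-02, -6.78629112e-05]), 'eef_pos': array([ 0.22037291, -0.63757404,  0.24772223]), 'ee_rot': array([ 3.14011457e+00, -1.17445724e-04, -2.80888725e+00]), 'force': array([-0.04582654, -0.18249199, -0.4116431 ]), 'moment': array([ 0.05720547,  0.02972344, -0.00503755]), 'gripper_force': 0.0, 'width': 0.08748024422806794}
```

View pics/top0.png

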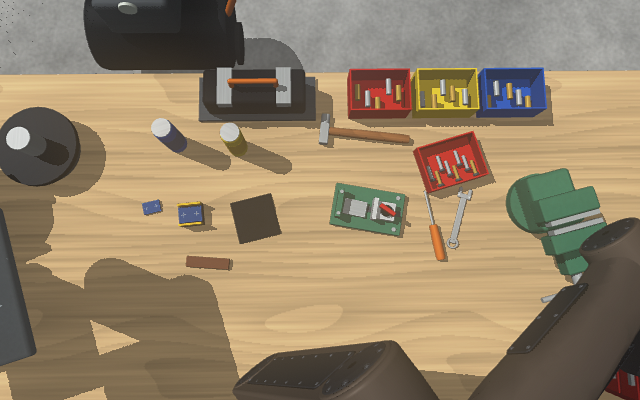

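View pics/scene0.png

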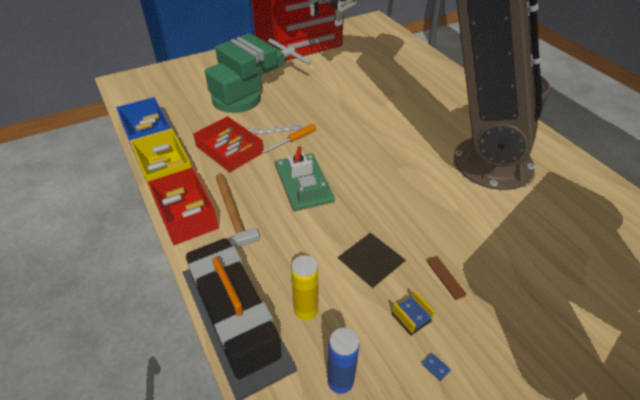

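Candidates for the blue plate in the top view are the one in the yellow-sided cradle at (190,214) and a small loose one at (152,208). The cradle one is larger and sits between yellow walls, so it fits. The jig is at (369,209) and the mat at (256,219). I'll confirm in an enlarged crop.

Run:
```python
import cv2,numpy as np
im=cv2.imread("pics/top0.png")
a=cv2.resize(im[180:250,135:235],None,fx=8,fy=8,interpolation=cv2.INTER_CUBIC)[:290]
a=cv2.resize(im[192:236,135:225],(720,352)[:2],interpolation=cv2.INTER_CUBIC)
b=cv2.resize(im[178:242,322:412],None,fx=8,fy=8,interpolation=cv2.INTER_CUBIC)
cv2.imwrite("pics/cropA.png",cv2.resize(a,(720,352)));cv2.imwrite("pics/cropB.png",b)
```

```text
(no output)
```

View pics/cropA.png

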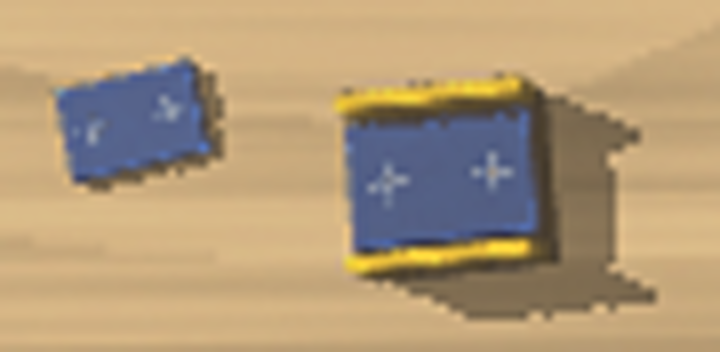

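View pics/cropB.png

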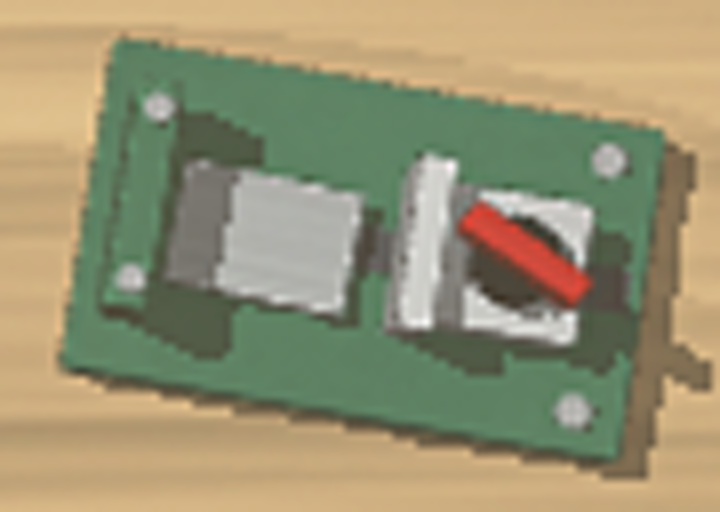

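The crop confirms it: the larger blue plate, with clear crosses, lies between the yellow walls, and the left one is a smaller loose plate. In the jig crop the plain plate corners, stop and red wing (centre about (528,250)) are all readable.

```bash
cat > h.py <<'E'
import cv2,numpy as np
from station import arm
def w2(cam,px,z):
    px=np.atleast_2d(px).astype(float); f=200/np.tan(np.radians(cam["fovy"])/2); T=np.array(cam["pose"])
    d=np.c_[(px[:,0]-cam["cx"])/f,(px[:,1]-cam["cy"])/f,np.ones(len(px))]@T[:3,:3].T; o=T[:3,3]
    return (o+d*((z-o[2])/d[:,2])[:,None])[:,:2]
def proj(cam,P):
    f=200/np.tan(np.radians(cam["fovy"])/2); T=np.array(cam["pose"]);p=(np.atleast_2d(P)-T[:3,3])@T[:3,:3]
    return np.c_[f*p[:,0]/p[:,2]+cam["cx"],f*p[:,1]/p[:,2]+cam["cy"]]
def wrap(a,n=2*np.pi): return (a+n/2)%n-n/2
def go(pos,yaw,base=None):
    "shift (share of .1 m) and z turn (share of 90deg) from measured pose to target, tool down"
    s=arm.get_state(); p,y=(s["eef_pos"],s["ee_rot"][2]) if base is None else base
    d=np.array(pos)-p; c,n=np.cos(y),np.sin(y)
    print("turn z %.4f shift %s"%(-wrap(yaw-y)/(np.pi/2),np.round(np.array([c*d[0]+n*d[1],n*d[0]-c*d[1],-d[2]])*10,3)))
def fit(C,L,W):
    "4 corners in order: centre, yaw of side 0-1 "
    C=np.array(C);e=(C[1]-C[0])+(C[2]-C[3]);return C.mean(0).round(4),np.arctan2(e[1],e[0]).round(4),np.linalg.norm(C-np.roll(C,1,0),axis=1).round(4)
E
python3 - <<'E'
from h import *
c=arm.camera_model("top")
B=lambda p:(np.array(p)+.5)/8-.5+[322,178]
A=lambda p:(np.array(p)+.5)/8-.5+[135,192]
print("jig(centre of bed, y-0.015; side0-1 is -y)",fit(w2(c,B([(118,38),(663,130),(617,460),(62,368)]),.02),0,0))
print("plain",fit(w2(c,B([(185,160),(363,190),(345,315),(165,283)]),.03),0,0))
print("blue",fit(w2(c,A([(345,122),(530,108),(540,238),(355,250)]),.03),0,0))
print("mat",fit(w2(c,[(231,205),(270,194),(281,237),(242,244)],.004),0,0))
k=w2(c,B([(528,250),(470,218),(583,290)]),.08);print("knob",k[0],np.arctan2(*(k[2]-k[1])[::-1]))
m=arm.camera_model("wrist");s=arm.get_state();T=np.array(m["pose"]);print(m["fovy"],T.round(3).tolist(),s["eef_pos"])
E
```

```text
jig(centre of bed, y-0.015; side0-1 is -y) (array([ 0.5406, -0.1937]), np.float64(-1.75), array([0.1194, 0.1964, 0.1187, 0.1975]))
plain (array([ 0.5439, -0.1571]), np.float64(-1.7558), array([0.0441, 0.0634, 0.0446, 0.0639]))
blue (array([0.5305, 0.3027]), np.float64(-1.5125), array([0.045 , 0.0642, 0.0457, 0.0639]))
mat (array([0.514 , 0.1216]), np.float64(-1.3546), array([0.1156, 0.1151, 0.127 , 0.1115]))
knob [ 0.53272251 -0.24033257] -2.1586212368667708
65.85993142394008 [[-0.326, 0.9, 0.289, 0.141], [0.945, 0.31, 0.101, -0.665], [0.001, 0.306, -0.952, 0.384], [0.0, 0.0, 0.0, 1.0]] [ 0.22037291 -0.63757404  0.24772223]
```

Request:
{"fn": "arm_command", "kwargs": {"series": [0,0,0,-0.17,0.5,0,0.4,0,0,0,-0.345,1,0,0.4]}}

```text
t: 0.35
eef_pos: [0.22, -0.5309, 0.2473]
ee_rot: [3.14, -0.001, -2.81]
force: [1.6, 0.4, 0.0]
width: 0.073
gripper_force: 0.0
```

Request:
{"fn": "arm_command", "kwargs": {"series": [0,0,0,-0.17,0.5,0,0.4,0,0,0,-0.345,1,0,0.4]}}

```text
t: 0.6
eef_pos: [0.2199, -0.4247, 0.2481]
ee_rot: [3.141, -0.0, -2.809]
force: [1.4, 0.3, 0.0]
width: 0.0527
gripper_force: 0.0
```

Request:
{"fn": "arm_command", "kwargs": {"series": [0,0,0,-0.45,0.09,0,0.4,0,0,0,-0.89,0.18,0,0.4]}}

```text
t: 0.85
eef_pos: [0.2991, -0.3791, 0.249]
ee_rot: [-3.141, 0.001, -2.809]
force: [0.2, -1.7, -0.9]
width: 0.0367
gripper_force: 0.0
```

Request:
{"fn": "arm_command", "kwargs": {"series": [0,0,0,-0.45,0.09,0,0.4,0,0,0,-0.89,0.18,0,0.4]}}

```text
t: 1.1
eef_pos: [0.3779, -0.3331, 0.2485]
ee_rot: [3.142, 0.0, -2.809]
force: [-0.2, -0.4, -0.5]
width: 0.0353
gripper_force: 0.0
```

Request:
{"fn": "arm_command", "kwargs": {"series": [0,0,0,-0.45,0.09,0,0.4,0,0,0,-0.89,0.18,0,0.4]}}

```text
t: 1.35
eef_pos: [0.4561, -0.287, 0.2484]
ee_rot: [3.141, -0.0, -2.809]
force: [-0.3, -1.1, 0.3]
width: 0.0352
gripper_force: 0.0
```

Request:
{"fn": "arm_command", "kwargs": {"series": [0,0,-0.1,-0.45,0.09,0.2,0.4,0,0,-0.2,-0.89,0.18,0.4,0.4,0,0,-0.3,-0.89,0.18,0.6,0.4,0,0,-0.414,-0.89,0.18,0.6,0.4,0,0,-0.414,-0.89,0.18,0.6,0.4,0,0,-0.414,-0.89,0.18,0.6,0.4]}}

```text
t: 2.1
eef_pos: [0.5333, -0.2421, 0.1887]
ee_rot: [-3.141, 0.0, -2.163]
force: [-0.5, -0.0, 0.2]
width: 0.0355
gripper_force: 0.0
```

Run:
```python
from h import *
s=arm.get_state();m=arm.camera_model("wrist");im=arm.grab_frame("wrist");np.save("m1.npy",m,allow_pickle=True)
cv2.imwrite("pics/w1.png",im);print(s["t"],s["eef_pos"],s["ee_rot"],s["force"],s["q"])
```

```text
2.1 [ 0.53330007 -0.24212791  0.18872372] [-3.14139032e+00  8.84884309e-05 -2.16256821e+00] [-0.54137171 -0.01026212  0.18359682] [-9.25470382e-02  2.58923354e-01 -2.74129656e-01  2.22698939e-05
 -1.03752331e+00 -4.99236175e-01]
```

View pics/w1.png

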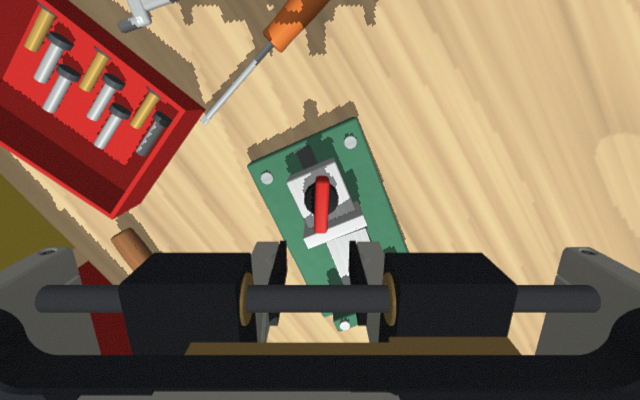

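The wrist view shows the red wing at about (321,204), lying along the tool's x, with the jig below it. I'll fit the wing model to its pixels.

```bash
cat >> h.py <<'E'
from scipy.optimize import minimize
def wing(im,m,box,x0):
    "fit 48x12 box z .058-.08 silhouette to red pixels in box (u0,v0,u1,v1); returns x,y,yaw"
    u0,v0,u1,v1=box; b,g,r=[im[:,:,i].astype(int) for i in range(3)]
    M=((r>90)&(g<80)&(b<80)).astype(np.uint8); Z=np.zeros_like(M);Z[v0:v1,u0:u1]=M[v0:v1,u0:u1]
    M=cv2.resize(Z,None,fx=4,fy=4,interpolation=cv2.INTER_LINEAR)
    def cost(p):
        c,s=np.cos(p[2]),np.sin(p[2])
        P=[(p[0]+c*a-s*e,p[1]+s*a+c*e,z) for a in(-.024,.024) for e in(-.006,.006) for z in(.058,.08)]
        h=cv2.convexHull((proj(m,P)*4+2).astype(np.float32)); I=np.zeros_like(M)
        cv2.fillConvexPoly(I,np.round(h*16).astype(np.int32),1,shift=4)
        return float((I!=M).sum())
    r=minimize(cost,x0,method="Nelder-Mead",options=dict(initial_simplex=np.array(x0)+np.array([[0,0,0],[.004,0,0],[0,.004,0],[0,0,.15]])))
    return r.x,r.fun,int(M.sum())
E
python3 - <<'E'
from h import *
m=np.load("m1.npy",allow_pickle=True).item();im=cv2.imread("pics/w1.png")
print(proj(m,[(.5327,-.2403,.08)]))
r=wing(im,m,(290,160,350,250),[.5327,-.2403,-2.159]);print(r)
go([r[0][0],r[0][1],.085],r[0][2])
E
```

```text
[[319.39386602 208.19921884]]
(array([ 0.53292563, -0.23781416, -2.20107392]), np.float64(2277.0), 11874)
turn z 0.0249 shift [-0.034  0.027  1.039]
```

Request:
{"fn": "arm_command", "kwargs": {"series": [0,0,0.02,-0.02,0.03,0.5,0.4,0,0,0.02,-0.02,0.03,1,0.4,0,0,0.02,-0.02,0.03,1,0.4], "force": 60}}

```text
t: 2.52
eef_pos: [0.5293, -0.2384, 0.0857]
ee_rot: [3.135, -0.003, -2.192]
force: [-1.0, -0.5, 0.6]
width: 0.0353
gripper_force: 0.0
```

Request:
{"fn": "arm_command", "kwargs": {"series": [0,0,0,0,0,0.03,0.4,0,0,0,0,0,0.03,0,0,0,0,0,0,0.03,0,0,0,0,0,0,0.03,0]}}

```text
t: 3.02
eef_pos: [0.5321, -0.2386, 0.0865]
ee_rot: [-3.141, 0.001, -2.19]
force: [-2.4, 3.7, 10.9]
width: 0.0112
gripper_force: 60.0
```

Request:
{"fn": "arm_command", "kwargs": {"series": [0,0,-0.1,0,0,-0.01,0,0,0,-0.2,0,0,-0.01,0,0,0,-0.3,0,0,-0.01,0,0,0,-0.4,0,0,-0.01,0,0,0,-0.5,0,0,-0.01,0,0,0,-0.6,0,0,-0.01,0,0,0,-0.7,0,0,-0.01,0,0,0,-0.7,0,0,-0.01,0]}}

```text
t: 4.03
eef_pos: [0.5312, -0.2386, 0.0866]
ee_rot: [3.141, 0.001, -1.092]
force: [-2.6, 2.0, 1.6]
width: 0.0113
gripper_force: 60.0
```

Run:
```python
from h import *
s=arm.get_state();print(s["eef_pos"],s["ee_rot"],s["force"],s["moment"],s["q"])
```

```text
[ 0.53118571 -0.23859394  0.08659673] [ 3.14064994e+00  8.17129437e-04 -1.09155758e+00] [-2.61029359  1.97471233  1.59890342] [0.53859127 1.18058201 0.06763652] [-8.66404511e-02  3.62799638e-01 -3.94772622e-01 -2.53397492e-04
 -8.14457954e-01  5.66053589e-01]
```

Request:
{"fn": "arm_command", "kwargs": {"series": [0,0,0,0,0,0,0.5,0,0,0,0,0,0,0.5,0,0,0,0,0,-0.5,0.6,0,0,0,0,0,-1,0.9,0,0,0,0,0,-1,1]}}

```text
t: 4.65
eef_pos: [0.5347, -0.2394, 0.1913]
ee_rot: [-3.135, -0.006, -1.091]
force: [0.4, -0.5, -0.7]
width: 0.0558
gripper_force: 0.0
```

Run:
```python
from h import *
s=arm.get_state();m=arm.camera_model("wrist");im=arm.grab_frame("wrist");np.save("m2.npy",m,allow_pickle=True)
cv2.imwrite("pics/w2.png",im);print(s["t"],s["eef_pos"],s["ee_rot"],s["width"])
```

```text
4.65 [ 0.53471306 -0.23940485  0.19133165] [-3.13482521 -0.00573272 -1.09101127] 0.055831779344593324
```

Request:
{"fn": "arm_command", "kwargs": {"series": [0,0,-0.1,-0.2,-0.1,0,1,0,0,-0.2,-0.4,-0.2,0,1,0,0,-0.3,-0.6,-0.3,0,1,0,0,-0.4,-0.8,-0.4,0,1,0,0,-0.5,-0.98,-0.5,0,1,0,0,-0.6,-0.98,-0.5,0,1,0,0,-0.7,-0.98,-0.5,0,1,0,0,-0.732,-0.98,-0.5,0,1]}}

```text
t: 5.7
eef_pos: [0.5305, -0.1285, 0.1854]
ee_rot: [-3.141, 0.002, 0.062]
force: [-0.2, -0.1, -0.3]
width: 0.0877
gripper_force: 0.0
```

Request:
{"fn": "arm_command", "kwargs": {"series": [0,0,0,0.03,-0.5,0,1,0,0,0,0.06,-1,0,1]}}

```text
t: 5.95
eef_pos: [0.5305, -0.0279, 0.1854]
ee_rot: [3.141, 0.001, 0.057]
force: [1.1, -0.2, -0.2]
width: 0.0877
gripper_force: 0.0
```

Request:
{"fn": "arm_command", "kwargs": {"series": [0,0,0,0.03,-0.5,0,1,0,0,0,0.06,-1,0,1]}}

```text
t: 6.2
eef_pos: [0.5305, 0.0731, 0.1856]
ee_rot: [3.141, 0.001, 0.058]
force: [0.8, -0.3, 0.2]
width: 0.0873
gripper_force: 0.0
```

Request:
{"fn": "arm_command", "kwargs": {"series": [0,0,0,0.03,-0.5,0,1,0,0,0,0.06,-1,0,1]}}

```text
t: 6.45
eef_pos: [0.5305, 0.1733, 0.1855]
ee_rot: [3.141, 0.001, 0.059]
force: [0.7, -0.0, -0.4]
width: 0.0876
gripper_force: 0.0
```

Request:
{"fn": "arm_command", "kwargs": {"series": [0,0,0,0.03,-0.5,0,1,0,0,0,0.06,-1,0,1,0,0,0,0.06,-1,0,1,0,0,0,0.06,-1,0,1]}}

```text
t: 6.95
eef_pos: [0.5306, 0.2718, 0.1853]
ee_rot: [3.14, 0.002, 0.059]
force: [-0.8, -0.1, -0.8]
width: 0.0872
gripper_force: 0.0
```

Run:
```python
from h import *
s=arm.get_state();m=arm.camera_model("wrist");im=arm.grab_frame("wrist");np.save("m3.npy",m,allow_pickle=True)
cv2.imwrite("pics/w3.png",im);print(s["t"],s["eef_pos"],s["ee_rot"],s["width"],s["q"])
```

```text
6.95 [0.53056764 0.27177633 0.18530694] [3.14030520e+00 1.68469479e-03 5.94841308e-02] 0.08721703003205124 [ 8.00842281e-01  2.79539013e-01 -2.53711864e-01 -2.18143106e-04
 -1.03965742e+00  8.29549952e-01]
```

View pics/w3.png

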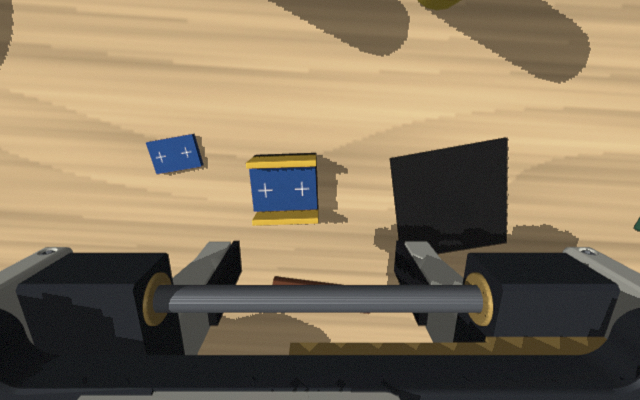

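The wrist view shows the blue plate with corners near (251,169), (316,167), (318,210), (253,212) and crosses at (265,190) and (302,188). The mat corners are (390,158), (507,138), (507,240), (397,250).

Run:
```python
from h import *
m=np.load("m3.npy",allow_pickle=True).item();im=cv2.imread("pics/w3.png")
b,g,r=[im[:,:,i].astype(int) for i in range(3)]
M=((b>90)&(b>r+50)).astype(np.uint8);M[:, :235]=0;M[:,340:]=0;M[:150]=0;M[230:]=0
M=cv2.morphologyEx(M,cv2.MORPH_CLOSE,np.ones((9,9)))
q=np.array(np.nonzero(M)[::-1]).T.astype(float);W=w2(m,q,.03)
rect=cv2.minAreaRect((W*1000).astype(np.float32));print(len(q),rect)
c=w2(m,[(265,190),(302,188)],.03);print("cross mid",c.mean(0),np.arctan2(*(c[0]-c[1])[::-1]))
print("mat",fit(w2(m,[(390,158),(507,138),(507,240),(397,250)],.004),0,0))
go([rect[0][0]/1000,rect[0][1]/1000,.044],.058)
```

```text
2652 ((529.73291015625, 304.4441833496094), (42.3533821105957, 63.52830123901367), 4.671572208404541)
cross mid [0.53025051 0.30442963] 1.6850692985537514
mat (array([0.5221, 0.1272]), np.float64(-1.3766), array([0.1067, 0.1192, 0.1155, 0.1239]))
turn z 0.0005 shift [ 0.009 -0.331  1.416]
```

Request:
{"fn": "arm_command", "kwargs": {"series": [0,0,-0.014,0.01,-0.33,0.3,1,0,0,-0.014,0.01,-0.33,0.7,1,0,0,-0.014,0.01,-0.33,1,1], "force": 40}}

```text
t: 7.38
eef_pos: [0.5299, 0.3036, 0.085]
ee_rot: [3.141, 0.001, 0.08]
force: [-0.0, 0.3, -0.4]
width: 0.0877
gripper_force: 0.0
```

Request:
{"fn": "arm_command", "kwargs": {"series": [0,0,0,0,0,0.3,1,0,0,0,0,0,0.415,1,0,0,0,0,0,0.415,0.5,0,0,0,0,0,0.415,0.5,0,0,0,0,0,0.415,0.5,0,0,0,0,0,0.415,0.5]}}

```text
t: 8.12
eef_pos: [0.5307, 0.3054, 0.0463]
ee_rot: [-3.141, -0.002, 0.082]
force: [-0.7, -1.5, 5.5]
width: 0.0636
gripper_force: 40.0
```

Request:
{"fn": "arm_command", "kwargs": {"series": [0,0,0,0,0,-0.2,0.5,0,0,0,0,0,-0.5,0.5,0,0,0,0,0,-0.8,0.5,0,0,0,-0.06,0.45,-0.8,0.5,0,0,0,-0.13,0.9,-0.8,0.5]}}

```text
t: 8.75
eef_pos: [0.5241, 0.2136, 0.1253]
ee_rot: [-3.141, -0.0, 0.082]
force: [0.4, -0.4, -2.2]
width: 0.0632
gripper_force: 40.0
```

Request:
{"fn": "arm_command", "kwargs": {"series": [0,0,0,-0.06,0.45,0,0.5,0,0,0,-0.13,0.9,0,0.5,0,0,0,-0.13,0.9,0.4,0.5,0,0,0,-0.13,0.9,0.7,0.5,0,0,0,-0.13,0.9,0.85,0.5,0,0,0,-0.13,0.9,0.85,0.5]}}

```text
t: 9.5
eef_pos: [0.5184, 0.1233, 0.0394]
ee_rot: [3.141, 0.002, 0.082]
force: [0.5, 0.4, -1.3]
width: 0.0632
gripper_force: 40.0
```

Run:
```python
from h import *
s=arm.get_state();print(s["eef_pos"],s["ee_rot"],s["force"],s["width"],s["q"])
```

```text
[0.51844294 0.1233408  0.03937493] [3.14060130e+00 1.79313584e-03 8.16054614e-02] [ 0.52551809  0.35575539 -1.33576087] 0.06316697650810238 [ 6.01712322e-01  3.62387715e-01 -5.47235907e-01 -5.01507927e-05
 -6.63221403e-01  1.05072991e+00]
```

Request:
{"fn": "arm_command", "kwargs": {"series": [0,0,0,0,0,0.05,0.5,0,0,0,0,0,0.09,0.5,0,0,0,0,0,0.09,0.5]}}

```text
t: 9.88
eef_pos: [0.519, 0.1236, 0.0312]
ee_rot: [-3.141, -0.0, 0.082]
force: [0.3, -0.0, -1.6]
width: 0.0634
gripper_force: 40.0
```

Request:
{"fn": "arm_command", "kwargs": {"series": [0,0,0,0,0,0.02,0.5,0,0,0,0,0,0.025,0.5,0,0,0,0,0,0.02,1,0,0,0,0,0,0.02,1,0,0,0,0,0,-0.2,1,0,0,0,0,0,-0.7,1,0,0,0,0,0,-1,1]}}

```text
t: 10.75
eef_pos: [0.5197, 0.1238, 0.1332]
ee_rot: [-3.141, -0.002, 0.082]
force: [0.4, 0.4, -0.8]
width: 0.0873
gripper_force: 0.0
```

Request:
{"fn": "arm_command", "kwargs": {"series": [0,0,0.115,0,0,-0.2,1,0,0,0.23,0,0,-0.5,1,0,0,0.345,0,0,-0.5,1,0,0,0.46,0,0,-0.5,1,0,0,0.575,0,0,-0.5,1,0,0,0.69,0,0,-0.5,1,0,0,0.8,0,0,-0.5,1,0,0,0.92,0,0,-0.5,1]}}

```text
t: 11.75
eef_pos: [0.5189, 0.1235, 0.1809]
ee_rot: [3.142, -0.0, -1.369]
force: [-0.3, 0.1, -0.2]
width: 0.0877
gripper_force: 0.0
```

Request:
{"fn": "arm_command", "kwargs": {"series": [0,0,0.08,0,0,0,1,0,0,0.08,0,0,0,1]}}

```text
t: 12.0
eef_pos: [0.5189, 0.1235, 0.181]
ee_rot: [3.142, -0.0, -1.487]
force: [-0.1, -0.9, -0.1]
width: 0.0875
gripper_force: 0.0
```

Run:
```python
from h import *
s=arm.get_state();m=arm.camera_model("wrist");im=arm.grab_frame("wrist")
cv2.imwrite("pics/w4.png",im);print(s["t"],s["eef_pos"],s["ee_rot"],s["width"])
b,g,r=[im[:,:,i].astype(int) for i in range(3)]
M=((b>90)&(b>r+50)).astype(np.uint8);M=cv2.morphologyEx(M,cv2.MORPH_CLOSE,np.ones((9,9)))
n,L,st,ce=cv2.connectedComponentsWithStats(M)
for i in range(1,n):
    if st[i,4]>500:
        q=np.array(np.nonzero(L==i)[::-1]).T.astype(float);W=w2(m,q,.014);print(st[i],cv2.minAreaRect((W*1000).astype(np.float32)))
```

```text
12.0 [0.51894553 0.12345726 0.180976  ] [ 3.14154890e+00 -5.61365360e-05 -1.48747276e+00] 0.08751589584293337
[ 295  157   44   61 2575] ((519.0633544921875, 123.13972473144531), (42.97614288330078, 63.58168411254883), 5.572895050048828)
```

View pics/w4.png

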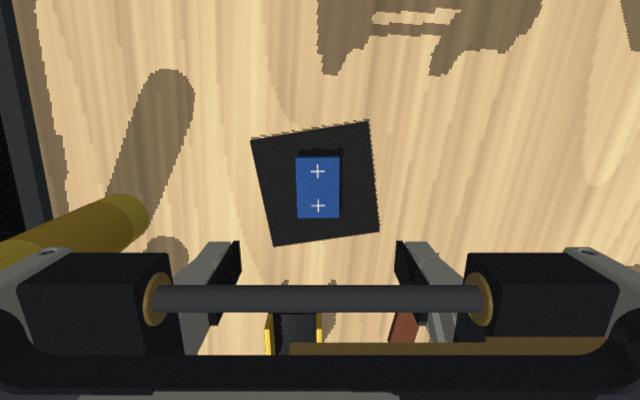

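The blue plate sits on the mat with its centre at pixel (317,187). The yellow can appears on the left with its top near (125,212), so I'll check clearance to the gripper body before going down.

Run:
```python
from h import *
c=arm.camera_model("top");m=arm.camera_model("wrist")
print("top cam yellow",w2(c,[(230,131),(240,152)],.17), "blue",w2(c,[(161,127)],.17))
print("wrist edge",w2(m,[(148,210),(125,212)],.17))
go([.519,.1231,.030],-1.485)
```

```text
top cam yellow [[0.72739322 0.17183647]
 [0.67241782 0.14611528]] blue [[0.73949702 0.34696154]]
wrist edge [[0.60696693 0.09917852]
 [0.61870793 0.10125772]]
turn z -0.0003 shift [ 0.004 -0.     1.51 ]
```

Request:
{"fn": "arm_command", "kwargs": {"series": [0,0,0,0,0,0.5,1,0,0,0,0,0,1,1]}}

```text
t: 12.3
eef_pos: [0.5194, 0.1239, 0.0806]
ee_rot: [-3.139, 0.001, -1.485]
force: [0.7, 1.2, -0.4]
width: 0.0877
gripper_force: 0.0
```

Request:
{"fn": "arm_command", "kwargs": {"series": [0,0,0,0,0,0.4,0.8,0,0,0,0,0,0.53,0.6,0,0,0,0,0,0.53,0.3,0,0,0,0,0,0.53,0.3,0,0,0,0,0,0.53,0.3,0,0,0,0,0,0.53,0.3]}}

```text
t: 13.05
eef_pos: [0.5193, 0.1238, 0.0289]
ee_rot: [-3.14, 0.001, -1.488]
force: [-2.2, 0.7, 4.6]
width: 0.0433
gripper_force: 40.0
```

Run:
```python
from h import *
s=arm.get_state();print(s["t"],s["eef_pos"],s["ee_rot"],s["width"],s["force"])
im=cv2.imread("pics/w2.png");cv2.imwrite("pics/w2c.png",cv2.resize(im[130:380,180:480],None,fx=2.6,fy=2.4))
```

```text
13.05 [0.51933176 0.1238203  0.02889214] [-3.14036929e+00  6.07755507e-04 -1.48780070e+00] 0.04330680496720503 [-2.2185822   0.66836722  4.56267843]
```

View pics/w2c.png

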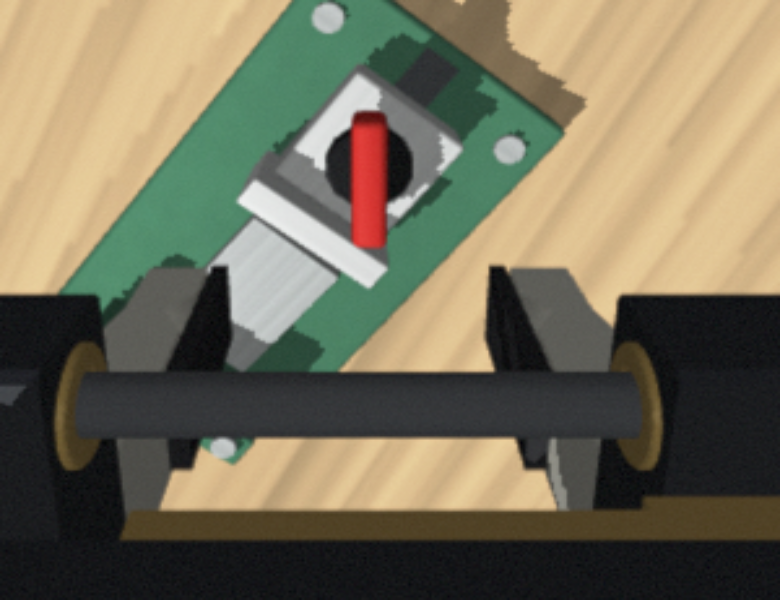

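Run:
```python
from h import *
m=np.load("m2.npy",allow_pickle=True).item();m1=np.load("m1.npy",allow_pickle=True).item()
C=lambda p:(np.array(p)+.5)/[2.6,2.4]-.5+[180,130]
def ang(m,a,b,z):
    k=w2(m,[a,b],z);d=k[1]-k[0];print(k.round(4).tolist(),"len %.4f ang mod90 %.4f"%(np.hypot(*d),wrap(np.arctan2(d[1],d[0]),np.pi/2)))
ang(m,*C([(563,130),(340,372)]),.02); ang(m,*C([(296,0),(62,288)]),.02); ang(m,*C([(238,200),(372,288)]),.062)
ang(m,*C([(563,130),(395,0)]),.02)
ang(m1,(248,163),(356,117),.02); ang(m1,(356,117),(408,252),.02)
print("plate right-end corner (stop side, z .03)",w2(m,C([(338,280),(262,222)]),.03))
s=arm.get_state()
```

```text
[[0.4657, -0.2804], [0.4897, -0.1337]] len 0.1487 ang mod90 -0.1622
[[0.5833, -0.2805], [0.6145, -0.1182]] len 0.1653 ang mod90 -0.1899
[[0.567, -0.2085], [0.5079, -0.1976]] len 0.0601 ang mod90 -0.1820
[[0.4657, -0.2804], [0.5503, -0.2977]] len 0.0864 ang mod90 -0.2014
[[0.5766, -0.3024], [0.4637, -0.2799]] len 0.1151 ang mod90 -0.1965
[[0.4637, -0.2799], [0.4917, -0.1264]] len 0.1561 ang mod90 -0.1803
plate right-end corner (stop side, z .03) [[ 0.51433119 -0.18074626]
 [ 0.55369101 -0.19120559]]
```

Request:
{"fn": "arm_command", "kwargs": {"series": [0,0,0,0,0,-0.3,0.3,0,0,0,0,0,-0.8,0.3,0,0,0,0.2,0,-1,0.3,0,0,0,0.7,0,-1,0.3,0,0,0,0.93,0,-1,0.3]}}

```text
t: 13.68
eef_pos: [0.526, 0.0292, 0.1283]
ee_rot: [3.142, 0.0, -1.489]
force: [0.7, -0.2, -2.4]
width: 0.0434
gripper_force: 40.0
```

Request:
{"fn": "arm_command", "kwargs": {"series": [0,0,0,0.5,0,0,0.3,0,0,0,0.93,0,0,0.3]}}

```text
t: 13.92
eef_pos: [0.5338, -0.0632, 0.128]
ee_rot: [3.141, 0.0, -1.488]
force: [0.6, 0.1, -2.3]
width: 0.0437
gripper_force: 40.0
```

Request:
{"fn": "arm_command", "kwargs": {"series": [0,0,0.08,0.5,0,0,0.3,0,0,0.169,0.93,0,0,0.3,0,0,0.169,0.93,0,0,0.3,0,0,0.169,0.93,0,0,0.3]}}

```text
t: 14.42
eef_pos: [0.5414, -0.1546, 0.1278]
ee_rot: [3.141, 0.0, -1.754]
force: [0.2, -0.2, -1.8]
width: 0.0435
gripper_force: 40.0
```

Run:
```python
from h import *
s=arm.get_state();print(s["t"],s["eef_pos"],s["ee_rot"],s["width"],s["force"])
go([.5428,-.1550,.056],-1.753)
```

```text
14.425 [ 0.54144257 -0.15457487  0.12775146] [ 3.14091662e+00  1.44389139e-04 -1.75375119e+00] 0.04346351072448689 [ 0.22897665 -0.24784799 -1.78462258]
turn z -0.0005 shift [ 0.002 -0.014  0.718]
```

Request:
{"fn": "arm_command", "kwargs": {"series": [0,0,0,0,-0.01,0.3,0.3,0,0,0,0,-0.01,0.5,0.3,0,0,0,0,-0.01,0.65,0.3,0,0,0,0,-0.01,0.71,0.3,0,0,0,0,-0.01,0.73,0.3,0,0,0,0,-0.01,0.73,0.3]}}

```text
t: 15.18
eef_pos: [0.5433, -0.1546, 0.0556]
ee_rot: [-3.141, 0.0, -1.753]
force: [-0.1, -0.1, -1.4]
width: 0.0434
gripper_force: 40.0
```

Request:
{"fn": "arm_command", "kwargs": {"series": [0,0,0,0,0,0.01,0.3,0,0,0,0,0,0.015,0.3,0,0,0,0,0,0.015,0.3]}}

```text
t: 15.55
eef_pos: [0.5434, -0.1547, 0.0549]
ee_rot: [-3.14, 0.0, -1.753]
force: [-2.3, 2.5, 6.4]
width: 0.0432
gripper_force: 40.0
```

Request:
{"fn": "arm_command", "kwargs": {"series": [0,0,0,0,0,0,0.8,0,0,0,0,0,0,0.8,0,0,0,0,0,0,0.8,0,0,0,0,0,0.05,0.8,0,0,0,0,0,0.095,0.8,0,0,0,0,0,0.095,0.8], "force": 20}}

```text
t: 16.3
eef_pos: [0.5424, -0.1547, 0.0434]
ee_rot: [3.14, -0.0, -1.754]
force: [-0.3, -0.9, -0.1]
width: 0.0701
gripper_force: 0.0
```

Request:
{"fn": "arm_command", "kwargs": {"series": [0,0,0,0,0,0,0.6,0,0,0,0,0,0,0.3,0,0,0,0,0,0,0.3,0,0,0,0,0,0,0.3,0,0,0,0,0,0,0.3]}}

```text
t: 16.92
eef_pos: [0.5431, -0.1547, 0.0442]
ee_rot: [-3.141, 0.0, -1.754]
force: [0.6, -0.5, 0.6]
width: 0.044
gripper_force: 19.8
```

Run:
```python
from h import *
s=arm.get_state();print(s["t"],s["eef_pos"],s["ee_rot"],s["width"],s["force"],s["gripper_force"])
```

```text
16.925 [ 0.54313619 -0.15471789  0.04422938] [-3.14107873e+00  5.54419835e-05 -1.75367397e+00] 0.044000100129651984 [ 0.64217627 -0.54522357  0.56144202] 19.829554930329323
```

Request:
{"fn": "arm_command", "kwargs": {"series": [0,0,0,0,0,0,0.8,0,0,0,0,0,0,0.8,0,0,0,0,0,0,0.8,0,0,0,0,0,-0.3,0.8,0,0,0,0,0,-0.7,0.8,0,0,0,0,0,-1,0.8,0,0,0,0,0,-1,0.8], "force": 60}}

```text
t: 17.8
eef_pos: [0.5444, -0.1548, 0.1468]
ee_rot: [-3.137, 0.001, -1.753]
force: [-0.1, -0.4, -0.8]
width: 0.0704
gripper_force: 0.0
```

Request:
{"fn": "arm_command", "kwargs": {"series": [0,0,-0.1,0.2,0,-0.4,0.6,0,0,-0.2,0.5,-0.02,-0.4,0.4,0,0,-0.3,0.846,-0.036,-0.4,0.28,0,0,-0.4216,0.846,-0.036,-0.4,0.28,0,0,-0.4216,0.846,-0.036,-0.4,0.28,0,0,-0.4216,0.846,-0.036,-0.4,0.28]}}

```text
t: 18.55
eef_pos: [0.5308, -0.2383, 0.1835]
ee_rot: [3.141, 0.001, -1.095]
force: [0.2, 0.5, -0.6]
width: 0.0251
gripper_force: 0.0
```

Run:
```python
from h import *
s=arm.get_state();m=arm.camera_model("wrist");im=arm.grab_frame("wrist");cv2.imwrite("pics/w5.png",im)
print(s["t"],s["eef_pos"],s["ee_rot"],s["width"])
print(wing(im,m,(260,140,380,240),[.5312,-.2386,-1.09]))
go([.5312,-.2386,.087],-1.0916)
```

```text
18.55 [ 0.53084937 -0.23827172  0.18353894] [ 3.14096134e+00  5.40808586e-04 -1.09536135e+00] 0.025137251077714706
(array([ 0.5305484 , -0.23771923, -1.09643831]), np.float64(2065.0), 12534)
turn z -0.0018 shift [ 0.005 -0.     0.967]
```

View pics/w5.png

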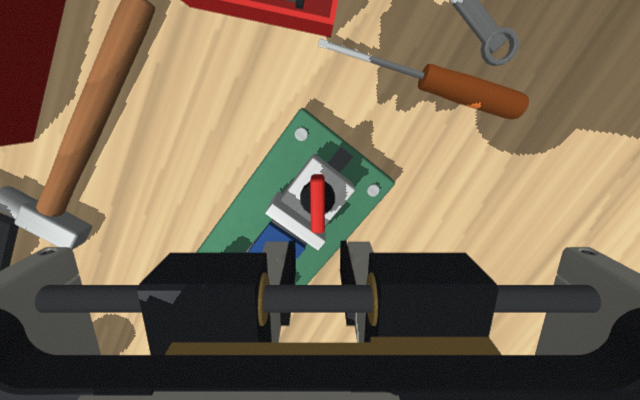

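The wing sits between the fingers at (318,203), with the blue plate on the stack below at (272,240). I'll go down and grip it.

Request:
{"fn": "arm_command", "kwargs": {"series": [0,0,0,0,0,0.4,0.28,0,0,0,0,0,0.8,0.28,0,0,0,0,0,0.965,0.28,0,0,0,0,0,0.965,0.28,0,0,0,0,0,0.965,0,0,0,0,0,0,0.965,0,0,0,0,0,0,0.965,0]}}

```text
t: 19.48
eef_pos: [0.5315, -0.2387, 0.089]
ee_rot: [-3.14, -0.001, -1.091]
force: [-2.0, 1.5, 6.7]
width: 0.0117
gripper_force: 60.0
```

Run:
```python
from h import *
s=arm.get_state();print(s["t"],s["eef_pos"],s["ee_rot"],s["width"],s["force"],s["moment"])
p=s["eef_pos"];go(p+np.array([.181,.983,0])*.018,s["ee_rot"][2]);go(p+np.array([.181,.983,0])*.001,s["ee_rot"][2])
```

```text
19.475 [ 0.5315478  -0.23872102  0.08902229] [-3.14014706e+00 -1.21439460e-03 -1.09148514e+00] 0.011674468504464155 [-2.01460338  1.46779178  6.72677114] [ 0.51090618  0.9479298  -0.02820313]
turn z -0.0000 shift [-0.142 -0.111 -0.   ]
turn z -0.0000 shift [-0.008 -0.006 -0.   ]
```

Request:
{"fn": "arm_command", "kwargs": {"series": [0,0,0,-0.02,-0.016,0,0,0,0,0,-0.04,-0.031,0,0,0,0,0,-0.06,-0.047,0,0,0,0,0,-0.08,-0.062,0,0,0,0,0,-0.1,-0.078,0,0,0,0,0,-0.12,-0.094,0,0,0,0,0,-0.142,-0.111,0,0,0,0,0,-0.142,-0.111,0,0]}}

```text
t: 20.48
eef_pos: [0.5348, -0.2213, 0.089]
ee_rot: [-3.141, -0.002, -1.091]
force: [-1.9, -2.1, 6.9]
width: 0.0115
gripper_force: 60.0
```

Run:
```python
from h import *
s=arm.get_state();p=s["eef_pos"];print(p,s["ee_rot"],s["force"],s["moment"],"travel",(p-[.5315478,-.23872102,0])[:2]@[.181,.983],"Fy",s["force"][:2]@[.181,.983])
```

```text
[ 0.53476908 -0.22134301  0.08902327] [-3.14060748e+00 -1.56398136e-03 -1.09125207e+00] [-1.90507106 -2.06738059  6.86202958] [-0.56066439  1.01440046 -0.00171148] travel 0.01766563591611587 Fy -2.377052980765436
```

Request:
{"fn": "arm_command", "kwargs": {"series": [0,0,0,-0.008,-0.006,0,0,0,0,0,-0.016,-0.012,0,0,0,0,0,-0.024,-0.018,0,0,0,0,0,-0.032,-0.025,0,0,0,0,0,-0.032,-0.025,0,0]}}

```text
t: 21.1
eef_pos: [0.535, -0.2196, 0.0891]
ee_rot: [3.14, -0.003, -1.091]
force: [-2.7, -15.2, 3.0]
width: 0.0114
gripper_force: 60.0
```

Run:
```python
from h import *
s=arm.get_state();p=s["eef_pos"];print(p,s["ee_rot"],s["force"],s["moment"],"travel",(p-[.5315478,-.23872102,0])[:2]@[.181,.983],"Fy",s["force"][:2]@[.181,.983])
```

```text
[ 0.5350195  -0.21958338  0.08906664] [ 3.14045124 -0.00330497 -1.0912051 ] [ -2.68567166 -15.23742706   2.95845002] [-5.75836161  1.1723945  -0.0404698 ] travel 0.01944067409082862 Fy -15.464497369456598
```

Request:
{"fn": "arm_command", "kwargs": {"series": [0,0,0,-0.008,-0.006,0,0,0,0,0,-0.016,-0.012,0,0,0,0,0,-0.016,-0.012,0,0]}}

```text
t: 21.48
eef_pos: [0.5351, -0.2191, 0.0891]
ee_rot: [3.139, -0.005, -1.091]
force: [-4.1, -25.5, 1.0]
width: 0.0108
gripper_force: 60.0
```

Run:
```python
from h import *
s=arm.get_state();p=s["eef_pos"];print(p,s["ee_rot"],s["force"],s["moment"],"travel",(p-[.5315478,-.23872102,0])[:2]@[.181,.983],"Fy",s["force"][:2]@[.181,.983])
c=arm.camera_model("top");im=arm.grab_frame("top");cv2.imwrite("pics/top2.png",im);cv2.imwrite("pics/top2c.png",cv2.resize(im[178:242,322:412],None,fx=8,fy=8,interpolation=cv2.INTER_CUBIC))
```

```text
[ 0.5350829  -0.21910725  0.08908353] [ 3.13914715 -0.00450682 -1.09125094] [ -4.07115795 -25.52529924   0.96529226] [-9.37632367  1.18611773 -0.06308631] travel 0.01992019190909761 Fy -25.828248741092434
```

Request:
{"fn": "arm_command", "kwargs": {"series": [0,0,0.1,0,0,0,0,0,0,0.2,0,0,0,0,0,0,0.3,0,0,0,0,0,0,0.4,0,0,0,0,0,0,0.5,0,0,0,0,0,0,0.6,0,0,0,0,0,0,0.7,0,0,0,0,0,0,0.7,0,0,0,0]}}

```text
t: 22.52
eef_pos: [0.5353, -0.2191, 0.0891]
ee_rot: [-3.138, -0.004, -2.193]
force: [-1.8, -24.4, 0.8]
width: 0.0115
gripper_force: 60.0
```

Run:
```python
from h import *
s=arm.get_state();p=s["eef_pos"];print(p,s["ee_rot"],s["force"],s["moment"],s["width"],s["q"][5],"Fy",s["force"][:2]@[.181,.983])
```

```text
[ 0.5353104  -0.21908069  0.0891057 ] [-3.13833647 -0.00385303 -2.19319755] [ -1.80530196 -24.43102823   0.77007718] [-9.23988456  0.86206024 -0.11989488] 0.011510428981174754 -0.579947002164395 Fy -24.34246040545598
```

Request:
{"fn": "arm_command", "kwargs": {"series": [0,0,0.06,0,0,0,0,0,0,0.12,0,0,0,0,0,0,0.12,0,0,0,0]}}

```text
t: 22.9
eef_pos: [0.5354, -0.2191, 0.0891]
ee_rot: [-3.138, -0.003, -2.381]
force: [-1.6, -24.8, 1.4]
width: 0.0114
gripper_force: 60.0
```

Run:
```python
from h import *
s=arm.get_state();p=s["eef_pos"];print(p,s["ee_rot"],s["force"],s["moment"],s["width"],s["q"][5],"Fy",s["force"][:2]@[.181,.983])
```

```text
[ 0.53535459 -0.21908656  0.08909581] [-3.13763265 -0.00319044 -2.38066032] [ -1.63694481 -24.75247155   1.41866184] [-9.30594212  0.79293902 -0.05337043] 0.01135300248336652 -0.7674640283274025 Fy -24.627966542908887
```

Request:
{"fn": "arm_command", "kwargs": {"series": [0,0,0.05,0,0,0,0,0,0,0.1,0,0,0,0,0,0,0.14,0,0,0,0,0,0,0.14,0,0,0,0]}}

```text
t: 23.4
eef_pos: [0.5354, -0.2191, 0.0891]
ee_rot: [-3.137, -0.003, -2.598]
force: [-2.6, -23.7, -0.2]
width: 0.0117
gripper_force: 63.3
```

Run:
```python
from h import *
s=arm.get_state();p=s["eef_pos"];print(p,s["ee_rot"],s["force"],s["moment"],s["width"],s["q"][5],"Fy",s["force"][:2]@[.181,.983])
```

```text
[ 0.53538218 -0.21906326  0.08913919] [-3.13678875e+00 -2.80937299e-03 -2.59769361e+00] [ -2.59250677 -23.68876853  -0.21284386] [-9.154083    0.97823231  1.25555148] 0.011699628348366742 -0.9853604098677624 Fy -23.755303193100648
```

Request:
{"fn": "arm_command", "kwargs": {"series": [0,0,-0.02,0.013,-0.015,0,0,0,0,-0.02,0.026,-0.03,0,0,0,0,-0.02,0.026,-0.03,0,0]}}

```text
t: 23.78
eef_pos: [0.5352, -0.2199, 0.0891]
ee_rot: [-3.139, 0.0, -2.566]
force: [-1.5, -5.2, 5.2]
width: 0.0114
gripper_force: 61.6
```

Run:
```python
from h import *
s=arm.get_state();p=s["eef_pos"];print(p,s["ee_rot"],s["force"],s["moment"],s["width"])
```

```text
[ 0.53523814 -0.2199182   0.0890722 ] [-3.13929507e+00  3.05674328e-04 -2.56616004e+00] [-1.49605621 -5.19641493  5.22175531] [-1.7199142   0.80821736  0.99414591] 0.01140059940889735
```

Request:
{"fn": "arm_command", "kwargs": {"series": [0,0,0,0,0,0,0.3,0,0,0,0,0,0,0.3,0,0,0,0,0,0,0.3,0,0,0,0,0,-0.3,0.3,0,0,0,0,0,-0.8,0.3,0,0,0,0,0,-1,0.3,0,0,0,0,0,-1,0.3]}}

```text
t: 24.65
eef_pos: [0.5357, -0.2187, 0.1894]
ee_rot: [-3.139, 0.003, -2.568]
force: [-0.3, -0.1, 0.1]
width: 0.0264
gripper_force: 0.0
```

Request:
{"fn": "arm_command", "kwargs": {"series": [0,0,0,0.5,0,-0.5,0.3,0,0,0,1,0,-1,0.3]}}

```text
t: 24.9
eef_pos: [0.4591, -0.2667, 0.2751]
ee_rot: [3.139, -0.002, -2.567]
force: [1.1, -1.0, 1.0]
width: 0.0262
gripper_force: 0.0
```

Request:
{"fn": "arm_command", "kwargs": {"series": [0,0,0,0.5,0,0,0.3,0,0,0,1,0,0,0.3,0,0,0,1,0,0,0.3]}}

```text
t: 25.28
eef_pos: [0.3738, -0.3217, 0.2752]
ee_rot: [3.14, -0.0, -2.571]
force: [1.3, 0.6, -0.5]
width: 0.0265
gripper_force: 0.0
```

Run:
```python
from h import *
s=arm.get_state();print(s["t"],s["eef_pos"],s["force"])
im=arm.grab_frame("top");w=arm.grab_frame("wrist")
cv2.imwrite("pics/f.png",np.vstack([cv2.resize(im[182:237,322:412],(720,440),interpolation=cv2.INTER_CUBIC)]))
```

```text
25.275 [ 0.37380419 -0.3217297   0.27517822] [ 1.25887366  0.59972811 -0.4621203 ]
```

View pics/f.png

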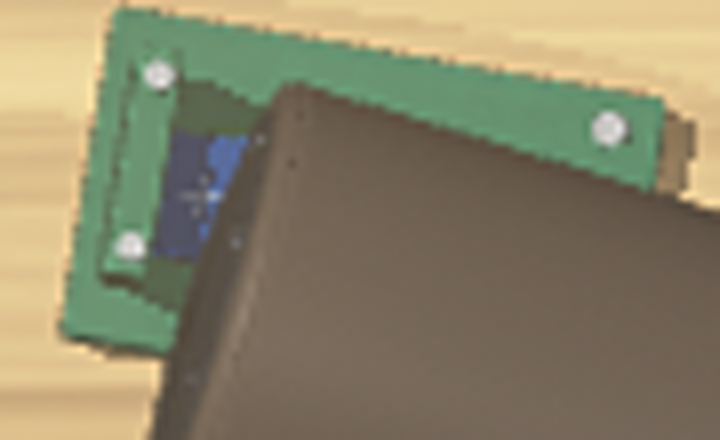

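The top view shows the blue plate's end tight against the fence at (165,195), with the rest hidden by the arm. I'll move the arm clear and check by numbers.

Request:
{"fn": "arm_command", "kwargs": {"series": [0,0,0,0.45,-0.45,0,0.3,0,0,0,0.9,-0.9,0,0.3,0,0,0,0.9,-0.9,0,0.3]}}

```text
t: 25.75
eef_pos: [0.3496, -0.4479, 0.2739]
ee_rot: [3.139, -0.001, -2.571]
force: [0.4, 1.0, -1.0]
width: 0.0261
gripper_force: 0.0
```

Request:
{"fn": "arm_command", "kwargs": {"series": [0,0,0,0.3,-0.45,0,0.3,0,0,0,0.6,-0.9,0,0.3,0,0,0,0.6,-0.9,0,0.3]}}

```text
t: 26.12
eef_pos: [0.349, -0.5552, 0.2731]
ee_rot: [3.138, -0.001, -2.569]
force: [-0.6, 0.3, -0.0]
width: 0.0265
gripper_force: 0.0
```

Run:
```python
from h import *
c=arm.camera_model("top");im=arm.grab_frame("top");cv2.imwrite("pics/f2.png",im)
s=arm.get_state();print(s["t"],s["eef_pos"])
b,g,r=[im[:,:,i].astype(int) for i in range(3)]
def rect(M,z):
    M=M.astype(np.uint8);Z=np.zeros_like(M);Z[180:240,325:410]=M[180:240,325:410]
    Z=cv2.morphologyEx(Z,cv2.MORPH_CLOSE,np.ones((3,3)));n,L,st,_=cv2.connectedComponentsWithStats(Z)
    i=1+st[1:,4].argmax();q=np.array(np.nonzero(L==i)[::-1]).T.astype(float);return st[i],cv2.minAreaRect((w2(c,q,z)*1000).astype(np.float32))
print("blue",rect((b>r+12)&(b>g+8),.04))
print("red",rect((r>120)&(g<110)&(b<110),.08))
bright=(np.minimum(np.minimum(b,g),r)>170)
print("alu top",rect(bright,.062))
# profile along jig y through centre line: BGR every 2px
p0=proj(c,[(.5433+.181*y-.983*0.0,-.1765+.983*y,.04) for y in np.arange(-.03,.075,.003)])
for y,(u,v) in zip(np.arange(-30,75,3),p0): print(y,im[int(round(v)),int(round(u))].tolist(),end=" ")
```

```text
26.175 [ 0.34893879 -0.55375705  0.27361573]
blue (array([341, 199,  25,  18, 306], dtype=int32), ((543.377197265625, -151.87387084960938), (63.146995544433594, 43.58468246459961), 81.64983367919922))
red (array([373, 201,  15,  16,  92], dtype=int32), ((534.1495971679688, -220.23805236816406), (47.37821960449219, 15.024538040161133), 37.76936721801758))
alu top (array([365, 196,   7,  22,  88], dtype=int32), ((541.614501953125, -189.8150177001953), (11.034331321716309, 58.6231803894043), 79.59098052978516))
-30 [94, 101, 105] -27 [133, 139, 141] -24 [132, 138, 141] -21 [214, 219, 219] -18 [213, 217, 217] -15 [217, 219, 220] -12 [224, 227, 228] -9 [145, 149, 151] -6 [154, 101, 80] -3 [139, 99, 83] 0 [139, 97, 83] 3 [140, 101, 85] 6 [157, 127, 111] 9 [155, 124, 109] 12 [138, 98, 83] 15 [137, 99, 84] 18 [140, 100, 84] 21 [141, 101, 85] 24 [140, 100, 86] 27 [138, 99, 86] 30 [140, 100, 85] 33 [140, 100, 85] 36 [140, 99, 84] 39 [134, 97, 83] 42 [109, 105, 105] 45 [93, 80, 80] 48 [92, 81, 80] 51 [92, 80, 80] 54 [92, 79, 80] 57 [80, 97, 86] 60 [106, 139, 101] 63 [106, 137, 101] 66 [106, 138, 102] 69 [107, 139, 101] 72 [106, 137, 101]
```

```bash
python3 -c "
from station import arm
print(arm.job_done())"
```

```text
the job is handed in; nothing more can be done
None
```

I handed the job in at about 26 s: the blue plate is flush on the plain plate, both are clamped against the fence by the stop, and the knob is turned clockwise to its end; no verdict came back.

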